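# Zero the counter scale with the bowl on it

## Task

The shop's counter scale must be zeroed with the empty glass bowl on its pan. Switch the scale on by gently pressing down the raised end of its rocker switch, then gently press the wide bar key right down, let it come up again and withdraw. Leave the two square keys, the bowl and the things standing around the scale alone.

Things in the scene. Friction and masses are not known exactly. Their poses are not given: they have to be found in the camera images.
- scale: grey counter scale, fixed, 330 (x) x 280 (y) mm; origin: centre of footprint, counter height; its -x side faces the robot, turned up to 0.35 rad. Key panel, 50 mm high, on the near 100 mm; steel pan beyond, top 64 mm high. On the panel at x -122, in a row along y 56 mm apart, four white controls, dark surrounds, in changing order: rocker, wide bar key, two square keys
- rocker (a joint): power rocker, 50 mm long (scale's x) x 24 mm wide, two wings in a shallow V, hinged at mid-length. 0 = off: the end nearest the robot is raised, 14 mm above the panel; the far wing lies flat, 7 mm above it. 0.30 rad = fully on: near wing flat, far one raised. Takes about 2 N and stays where it is left
- rocker_press (a point): point on top of the rocker's raised (near) wing, about 14 mm from the hinge towards the robot and 12 mm above the panel when off, 7 mm when on; press here straight down, about 5 mm, until the wing lies flat
- bar_key (a joint): travel of the wide bar key (m): 0 = up, 0.005 = right down. Spring key: starts to move at about 1 N, right down at about 4 N, comes up again by itself
- bar_key_top (a point): centre of the top of the wide bar key: 40 mm wide along the scale's y, 20 mm along its x, top 8 mm above the panel when up
- square_key_a (a joint): travel of one square key (m), same spring and travel as the bar key; not to be pressed
- square_key_a_top (a point): centre of the top of that square key, 20 x 20 mm, top 8 mm above the panel
- square_key_b (a joint): travel of the other square key (m); not to be pressed
- square_key_b_top (a point): centre of the top of the other square key, 20 x 20 mm, top 8 mm above the panel
- bowl: loose clear glass bowl on the scale's pan, 160 mm across, 50 mm high (rim 114 mm above the counter), empty; origin: centre of its underside
- mill: loose wooden pepper mill standing on the counter beside the pan, 58 mm across, 196 mm high; origin: centre of its underside
- goblet: loose stemmed glass standing on the counter beside the scale, 72 mm across, 145 mm high; origin: centre of its underside
- mug: loose blue ceramic mug standing on the counter beside the scale, 76 mm across plus its handle, 85 mm high; origin: centre of its underside
Things that resemble listed ones, but are neither listed nor needed, are in the scene too. There is more than one size of the mug; the job needs the middle-sized. There is more than one size of the mill; the job needs the largest.

How it is judged:
On the way, in this order (a step that is already met when the one before it is completed fails the run):
1. the rocker is pressed over to on (value of joint rocker above 0.22 rad), for 0.1 s.
2. the wide bar key is pressed down, with the rocker on (value of joint bar_key above 0.0035 m and value of joint rocker above 0.22 rad), for 0.1 s.
At the end, for the whole second after the job is handed in: the rocker is on (over 0.22 of 0.30 rad), all three keys are up again (within 1 mm), the bowl rests level on the pan within 8 mm of where it stood, and mill, goblet and mug stand upright within 15 mm of where they stood (value of joint rocker above 0.22 rad and value of joint each of bar_key, square_key_a, square_key_b below 0.001 m and distance of bowl from where it was at the start of the episode below 0.008 m and linear speed of bowl below 0.02 m/s and angle between each of bowl, mill, goblet, mug's own z axis and vertical below 0.1 rad and distance of each of mill, goblet, mug from where it was at the start of the episode below 0.015 m); the robot touches nothing.
It fails at once if the bar key is pressed (over 2 mm) while the scale is off (value of joint bar_key above 0.002 m and value of joint rocker below 0.2 rad).
It fails at once if a square key is pressed (over 2 mm) (value of joint any of square_key_a, square_key_b above 0.002 m).
It fails at once if the bowl is moved 8 mm or tipped (distance of bowl from where it was at the start of the episode above 0.008 m or angle between bowl's own z axis and vertical above 0.15 rad).
It fails at once if the mill, goblet or mug is moved 15 mm or tipped (distance of any of mill, goblet, mug from where it was at the start of the episode above 0.015 m or angle between any of mill, goblet, mug's own z axis and vertical above 0.15 rad).
It fails at once if the rocker, a key or the scale is pressed harder than 35 N (contact force between any of the arm, the fingers and rocker above 35 N or contact force between any of the arm, the fingers and bar_key above 35 N or contact force between any of the arm, the fingers and square_key_a above 35 N or contact force between any of the arm, the fingers and square_key_b above 35 N or contact force between any of the arm, the fingers and scale above 35 N).
It also fails if it takes over 40 s, if anything falls off the work surface, if the arm or the gripper's body presses on something with over 40 N, if the wrist force passes 120 N, or if a joint passes its speed limit or range.

## Robot

A 6-joint arm with a two-finger parallel gripper is mounted at the origin on the work surface. World frame = base frame: x ahead of the robot, y to its left, z up, the work surface at z = 0. Lengths are in m, angles in rad, forces in N, time in s.
With the tool pointing down it reaches from about 0.35 to 0.975 m from the base axis. Payload 4.9 kg.
Tool frame: the origin (TCP) lies midway between the tips of the shut fingers; the grasp point (between the pads) lies 19 mm behind it; z points along the fingers, x is the direction in which the jaws open and shut, and the axes are right-handed (so a half turn about z gives the same grasp; the last joint's range is limited). The gripper opens to 85 mm and grips with 20 to 120 N. Pads are 22 mm wide; open, the fingers measure 114 mm over their backs; the gripper's body (76 mm by 85 mm) begins 54 mm behind the grasp point. The pads swing forward as they close: fully open they stand 13 mm farther back than shut.
Start: joints at [-1.433, 0.053, 1.613, -0, 1.476, -0.119], TCP at [0.159, -0.604, 0.231] pointing down, gripper open.
Joint ranges: [-3.01, 3.01], [-1.01, 2.22], [0.06, 2.58], [-1.02, 4.17], [0.09, 2.62], [-3.14, 3.14]. Speed limits (rad/s): [2.57, 2.57, 3.14, 3.14, 3.14, 3.14].

## Interface

Orientations are given as a rotation vector (axis times angle).
In Python, from station import ctrl gives the robot as it stands.
- The arm moves only by the tool step_arm, never from a script. Its argument "increments" is text: rows parted by semicolons, each of 6 numbers parted by spaces: the shift along the tool's x, y, z as a fraction of full scale, then the turn, a rotation vector about the tool's x, y, z as a fraction of full scale. In form: x y z rx ry rz; .... A call has 1 to 12 rows; each row shifts and turns the commanded pose from where the row before left it, along the tool's axes as they then stand; what a row does not reach is not made up. Full scale, the value 1, is 0.025 m for a shift and 0.1 rad for a turn. A row lasts 1/12 s, in which the tool goes at most 41.7 mm and 7.16 degrees, less where a joint would pass 70% of its speed; a pose out of reach is approached as far as the arm can. A call with a number of a shift or a turn outside -1 to 1 is refused whole. A call with a gripper value outside its range is refused whole. "fingers" is the opening, from -1 (shut) to 1 (fully open), so that 0 is half open, set as the call begins (left out, the last holds). The fingers move at their own pace and stop on an object; "newtons" is the grip in N (left out, the last holds). Time passes only in rows, so rows that do not move let the fingers close. It gives the time, the measured TCP pose, the force and the opening at its end, in the units of the state.
- ctrl.get_obs(): the state, without advancing time (a new reading comes with each control period).
- ctrl.get_image(name): name is "scene" or "top" or "wrist"; returns a dict with "pixels" (384x512x3 uint8, red, green, blue), "intrinsics" (3x3 intrinsics, pixels), "eye" and "orientation" of the camera in the world. Camera axes: x right, y down, z forward; pixel columns grow to the right and rows downward; lengths in m; the calibration is good to about 2 mm. A picture is of the moment at which its call begins. There is no depth.
- ctrl.finish_job(): hands the job in, once; it reports no verdict.
The state is a dict: "t": time; "q": joint angles; "dq": joint speeds; "effort": joint torques, N m; "tool_pos": TCP position; "tool_rot": TCP orientation; "contact_force": force on the tool from outside, world axes, zero at the start; "wrist_torque": the same for the moment, N m; "opening": finger opening in m.
Only numpy, scipy, OpenCV 4.12 (cv2) and the standard library are available. Lean on these libraries where they do the work, as an engineer would, in place of code of your own. Each camera call takes 0.05 s, during which the arm holds its last target.

## Working session

There is one attempt and no reset: what is moved stays moved. The work goes in short steps, Python scripts to look and compute and a tool call to move; the robot and the scene stay as the last step left them, time stands still between calls to the robot, and variables do not carry over. Pictures are saved under pics/ and viewed, and the job is handed in when it is done.

Besides the shell and the picture viewer there is one more tool, called after "Emit:" as name(argument=value, ...), one argument or row to a line, values as JSON. step_arm: Moves the arm, as the interface text tells. Shift numbers are shares of 0.025 m and turn numbers shares of 0.1 rad, none past 1 either way. Its arguments: {"type":"object","properties":{"increments":{"type":"string"},"fingers":{"type":"number"},"newtons":{"type":"number"}},"required":["increments"]}

```bash
mkdir -p pics; cat > h.py <<'E'
import numpy as np,cv2
from station import ctrl
def snap(n,f):
    im=ctrl.get_image(n); cv2.imwrite('pics/'+f,im['pixels'][:,:,::-1]); 
    np.savez('pics/'+f[:-4]+'.npz',**im); return im
def R_of(o):
    o=np.array(o,float)
    if o.shape==(3,3): return o
    if o.shape==(3,): return cv2.Rodrigues(o)[0]
    from scipy.spatial.transform import Rotation
    return Rotation.from_quat(o).as_matrix()
def cast(im,uv,z):
    K=np.array(im['intrinsics']);R=R_of(im['orientation']);e=np.array(im['eye'])
    d=R@np.linalg.inv(K)@np.array([uv[0],uv[1],1.]); return e+d*(z-e[2])/d[2]
def proj(im,p):
    K=np.array(im['intrinsics']);R=R_of(im['orientation']);e=np.array(im['eye'])
    c=K@(R.T@(np.array(p)-e)); return c[:2]/c[2]
E
python3 - <<'E'
from h import *
o=ctrl.get_obs();print(o)
for n in ('scene','top','wrist'):
    im=snap(n,n+'0.png');print(n,im['eye'],im['orientation'],im['intrinsics'])
E
```

```text
{'t': 0.0, 'q': array([-1.43299106e+00,  5.33805768e-02,  1.61428208e+00,  1.64412616e-05,
        1.47597171e+00, -1.19006496e-01]), 'dq': array([ 0.00018579,  0.00067626, -0.00149959,  0.00064062,  0.00021856,
       -0.00165955]), 'effort': array([ 1.43653018e-03, -3.93682086e+01, -3.70172024e+01,  1.14224904e-04,
        7.07826490e-03,  1.75081760e-05]), 'tool_pos': array([ 0.15866544, -0.60389446,  0.23005542]), 'tool_rot': array([-2.48647213e+00,  1.91781095e+00,  2.26993993e-03]), 'contact_force': array([0.61459644, 0.16219766, 0.41663008]), 'wrist_torque': array([-0.01195208,  0.01631055,  0.00281122]), 'opening': 0.08554468377673127}
scene [1.29194468 0.1898671  0.92672928] [-1.74465753 -1.9290559   0.70378709] [[482.42746262   0.         261.63289205]
 [  0.         482.42746262 193.88439367]
 [  0.           0.           1.        ]]
top [0.53807834 0.12621644 0.93094164] [-2.17461942  2.22660848 -0.11834572] [[364.17317668   0.         257.92056929]
 [  0.         364.17317668 192.40462827]
 [  0.           0.           1.        ]]
wrist [ 0.22482606 -0.58837084  0.37349011] [ 2.30980952 -1.78425041 -0.24413221] [[332.83562746   0.         257.97374062]
 [  0.         332.83562746 188.66845666]
 [  0.           0.           1.        ]]
```

View pics/scene0.png

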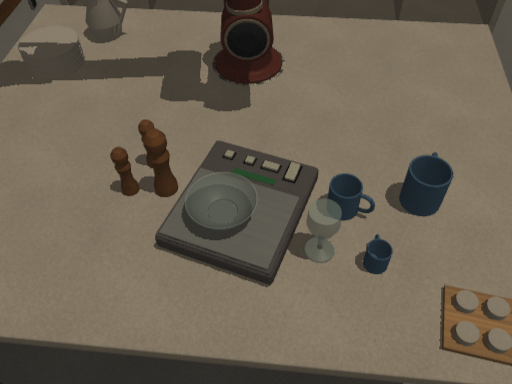

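View pics/top0.png

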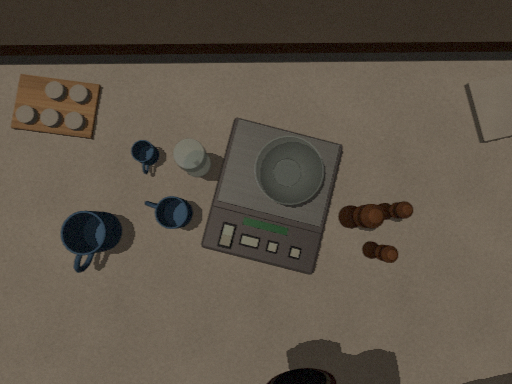

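```bash
python3 - <<'E'
import cv2
a=cv2.imread('pics/top0.png');print(a.shape)
cv2.imwrite('pics/topc.png',cv2.resize(a[215:315,150:350],None,fx=4,fy=4,interpolation=cv2.INTER_CUBIC))
E
```

```text
(384, 512, 3)
```

View pics/topc.png

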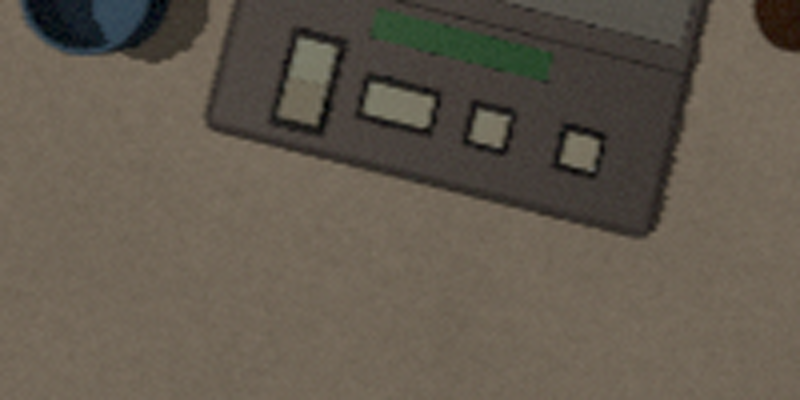

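```bash
python3 - <<'E'
import cv2
from h import *
for n in('top','scene'):
    a=cv2.imread(f'pics/{n}0.png');im=dict(np.load(f'pics/{n}0.npz'))
    b=a.astype(int)
    m=((b.min(2)>125)).astype('uint8')*255
    box=np.zeros_like(m)
    if n=='top': box[215:268,205:315]=255
    else: box[143:190,215:310]=255
    c,_=cv2.findContours(m&box,0,1)
    for k in c:
        if cv2.contourArea(k)<10: continue
        r=cv2.minAreaRect(k); M=cv2.moments(k);u=(M['m10']/M['m00'],M['m01']/M['m00'])
        print(n,np.round(u,1),r,cast(im,u,.058).round(4))
E
```

```text
(no output)
```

The top crop shows the rocker as the 2-tone long part at about (227,235) in the top view. The wide bar is at (250,241) and the squares at (272,247) and (295,253). Mug candidates are (174,212) middle, (85,232) large and (145,152) small. Of the mills at (368,216), (398,210) and (385,253), the largest is (368,216). None of those get touched.

```bash
python3 - <<'E'
import cv2
from h import *
for n in('top','scene'):
    a=cv2.imread(f'pics/{n}0.png');im=dict(np.load(f'pics/{n}0.npz'))
    b=a.astype(int)
    box=np.zeros(a.shape[:2],'uint8')
    if n=='top': box[218:268,214:304]=255
    else: box[146:186,220:304]=255
    print(np.percentile(b.min(2)[box>0],[5,50,80,90,95,99]), b[231,227],b[240,225],b[241,250])
    for T in (100,):
      m=(((b[:,:,1]>T)&(b[:,:,2]>T)).astype('uint8')*255)&box
      c,_=cv2.findContours(m,0,1)
      for k in c:
        if cv2.contourArea(k)<10: continue
        r=cv2.minAreaRect(k); u=r[0]
        e=[cast(im,p,.058) for p in cv2.boxPoints(r)]
        print(n,np.round(u,1),'size mm',[round(1e3*np.linalg.norm(e[i+1]-e[i])) for i in (0,1)],cast(im,u,.058).round(4))
E
```

```text
[ 33.    58.    86.    91.    97.   103.01] [ 99 120 119] [ 90 107 113] [100 117 121]
top [242. 259.] size mm [133, 38] [0.4441 0.1368 0.058 ]
top [294.6 252.5] size mm [18, 16] [0.4558 0.0112 0.058 ]
top [271.8 246.7] size mm [17, 16] [0.471  0.0652 0.058 ]
top [249.1 240.9] size mm [18, 36] [0.4862 0.1189 0.058 ]
top [226.4 234.7] size mm [46, 21] [0.5022 0.1725 0.058 ]
[ 37.  58.  97. 100. 101. 103.] [46 50 52] [80 90 93] [82 91 94]
scene [292.2 170.4] size mm [55, 24] [0.5011 0.1709 0.058 ]
scene [270.5 164.5] size mm [19, 39] [0.4867 0.1166 0.058 ]
scene [249.7 158.5] size mm [19, 21] [0.4715 0.0632 0.058 ]
scene [229.  152.7] size mm [19, 20] [0.456  0.0089 0.058 ]
scene [272.5 154.5] size mm [155, 59] [0.4523 0.1184 0.058 ]
```

```bash
python3 - <<'E'
from h import *
top=dict(np.load('pics/top0.npz'));sc=dict(np.load('pics/scene0.npz'))
print('origin',proj(sc,[0,0,0]),proj(sc,[0,0,.2]),proj(top,[0,0,0.3]))
print('mug',cast(top,(174,212),.085),'goblet rim',cast(top,(189,153),.145),cast(sc,(320,250),0),'mill',cast(top,(371,216),.196),cast(sc,(164,190),0),'bowl',cast(top,(290,171),.114))
o=ctrl.get_obs();R=R_of(o['tool_rot']);print(R.round(3))
ax=np.array([.961,-.2755,0]);ay=np.array([.2755,.961,0])
bar=np.array([.4863,.1178,.058])
print('corners chk',[ (proj(top,bar+ax*(-.043)+ay*s+[0,0,-.008])).round(1) for s in(.11,-.2)])
roc=np.array([.5017,.1716,.06])-.014*ax
for s in (1,-1):
    D=np.column_stack([s*ay,np.cross([0,0,-1],s*ay),[0,0,-1]]); w=cv2.Rodrigues(R.T@D)[0].ravel();print('turn',s,w)
for p in(roc,bar): print(p, R.T@(p-o['tool_pos']))
E
```

```text
origin [248.3119288   63.41110088] [245.9937811   4.8360768] [330.31767672 547.6336882 ]
mug [0.55855933 0.2905984  0.085     ] goblet rim [0.68411935 0.24561648 0.145     ] [0.68565982 0.24797178 0.        ] mill [ 0.53809652 -0.12909635  0.196     ] [ 0.54491876 -0.14658538  0.        ] bowl [0.64438338 0.02317785 0.114     ]
[[ 0.254 -0.967 -0.   ]
 [-0.967 -0.254  0.002]
 [-0.002 -0.    -1.   ]]
corners chk [array([200.5, 246.6]), array([325.6, 279.1])]
turn 1 [-2.08523068e-03  3.13031817e-04 -2.60564046e+00]
turn -1 [2.34493282e-04 1.56205395e-03 5.35951402e-01]
[0.488246 0.175457 0.06    ] [-0.66997942 -0.5167081   0.17148242]
[0.4863 0.1178 0.058 ] [-0.61470367 -0.50018372  0.1733937 ]
```

View pics/wrist0.png

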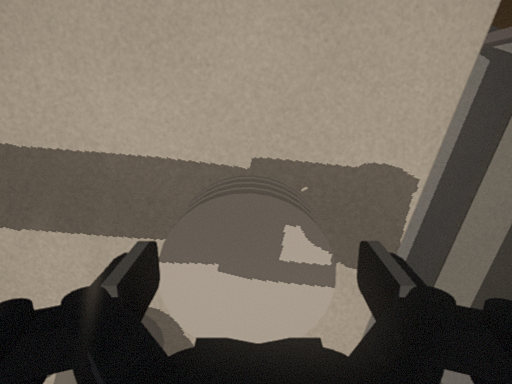

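Emit:
step_arm(
  increments="-1 -0.77 0 0 0 0;-1 -0.77 0 0 0 0;-1 -0.77 0 0 0 0;-1 -0.77 0 0 0 0;-1 -0.77 0 0 0 0;-1 -0.77 0 0 0 0;-1 -0.77 0 0 0 0;-1 -0.77 0 0 0 0;-1 -0.77 0 0 0 0;-1 -0.77 0 0 0 0;-1 -0.77 0 0 0 0;-1 -0.77 0 0 0 0",
  fingers=-1,
  newtons=40,
)

```text
t: 1.15
tool_pos: [0.3061, -0.2541, 0.231]
tool_rot: [-2.487, 1.919, 0.0]
contact_force: [-0.3, -0.0, -0.4]
opening: 0.0001
```

Emit:
step_arm(
  increments="-1 -0.77 0 0 0 0;-1 -0.77 0 0 0 0;-1 -0.77 0 0 0 0;-1 -0.77 0 0 0 0;-1 -0.77 0 0 0 0;-1 -0.77 0 0 0 0;-1 -0.77 0 0 0 0;-1 -0.77 0 0 0 0;-1 -0.77 0 0 0 0;-1 -0.77 0 0 0 0;-1 -0.77 0 0 0 0;-1 -0.77 0 0 0 0",
)

```text
t: 2.15
tool_pos: [0.4533, 0.0949, 0.2311]
tool_rot: [2.488, -1.918, 0.0]
contact_force: [0.8, -0.5, 0.0]
opening: -0.0002
```

Emit:
step_arm(
  increments="-1 -0.77 0 0 0 0;-1 -0.77 0 0 0 0;0 0 0.8 0 0 0.9;0 0 0.8 0 0 0.9;0 0 0.8 0 0 0.9;0 0 0 0 0 0.9;0 0 0 0 0 0.9;0 0 0 0 0 0.86;0 0 0 0 0 0;0 0 0 0 0 0",
)

```text
t: 2.98
tool_pos: [0.4776, 0.1513, 0.1711]
tool_rot: [1.893, -2.507, -0.0]
contact_force: [-0.7, 0.6, 1.2]
opening: 0.0005
```

```bash
cat > st.py <<'E'
from h import *
import sys
o=ctrl.get_obs();R=R_of(o['tool_rot'])
print(o['t'],o['tool_pos'].round(4),o['contact_force'].round(2),o['opening'],R.round(3).tolist())
for n,p in dict(roc=[.4883,.1755,.062],bar=[.4863,.1178,.058]).items(): print(n,(R.T@(np.array(p)-o['tool_pos'])/.025).round(3))
E
python3 st.py; python3 -c "
from h import *
snap('wrist','w1.png');snap('top','t1.png')"
```

```text
2.9833 [0.4776 0.1513 0.1711] [-0.67  0.65  1.18] 0.0004868089709866895 [[-0.273, -0.962, -0.0], [-0.962, 0.273, -0.0], [0.0, 0.0, -1.0]]
roc [-1.05  -0.15   4.362]
bar [ 1.192 -0.704  4.523]
```

View pics/w1.png

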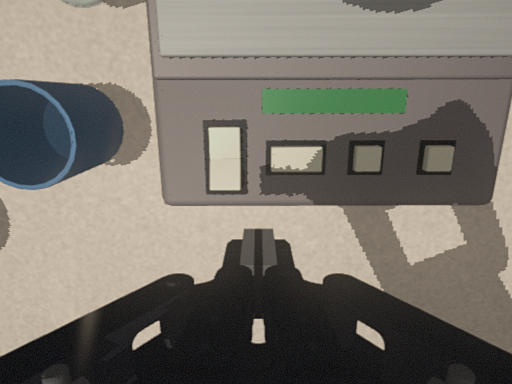

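View pics/t1.png

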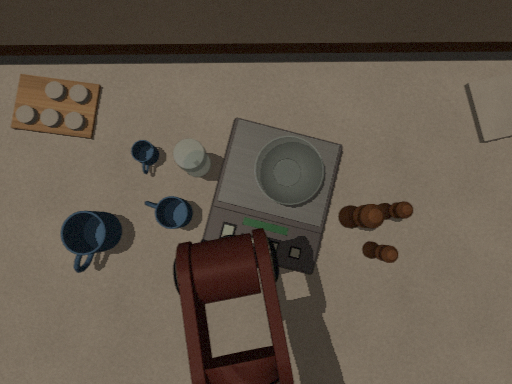

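The wrist view is a clean close crop. The rocker is at (225,158) with its two wings, the wide bar at (297,158) and the squares at (366,158) and (437,158). I'll cross-check their positions from this view.

```bash
python3 - <<'E'
from h import *
im=dict(np.load('pics/w1.npz'))
for n,uv,z in (('roc hinge',(225,158),.057),('roc near wing mid',(225,175.5),.0605),('roc near end',(225,191),.064),('far end',(225,127),.057),('bar',(297,158),.058),('a',(367,158),.058),('b',(438,158),.058)): print(n,cast(im,uv,z).round(4))
print(im['eye'])
E
```

```text
roc hinge [0.5058 0.1689 0.057 ]
roc near wing mid [0.493  0.1726 0.0605]
roc near end [0.4819 0.1757 0.064 ]
far end [0.5286 0.1617 0.057 ]
bar [0.4905 0.1148 0.058 ]
a [0.4755 0.0624 0.058 ]
b [0.4602 0.0092 0.058 ]
[0.54338969 0.13133684 0.3143426 ]
```

Emit:
step_arm(
  increments="-0.51 -0.12 0.5 0 0 0;-0.51 -0.11 0.5 0 0 0;0 0 0.8 0 0 0;0 0 0.8 0 0 0;0 0 0.8 0 0 0;0 0 0.5 0 0 0;0 0 0.2 0 0 0;0 0 0 0 0 0;0 0 0 0 0 0",
)

```text
t: 3.83
tool_pos: [0.4908, 0.1743, 0.0695]
tool_rot: [-1.89, 2.508, -0.001]
contact_force: [-0.0, 0.0, 0.7]
opening: 0.0001
```

```bash
python3 st.py; python3 -c "
from h import *
snap('wrist','w2.png');snap('scene','s2.png')"
```

```text
3.8333 [0.4908 0.1743 0.0695] [-0.01  0.    0.66] 0.00010565968169943396 [[-0.275, -0.961, 0.001], [-0.961, 0.275, 0.0], [-0.0, -0.001, -1.0]]
roc [-0.019  0.11   0.3  ]
bar [ 2.222 -0.449  0.46 ]
```

View pics/w2.png

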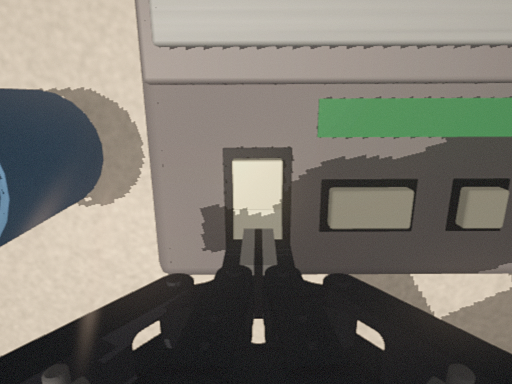

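View pics/s2.png

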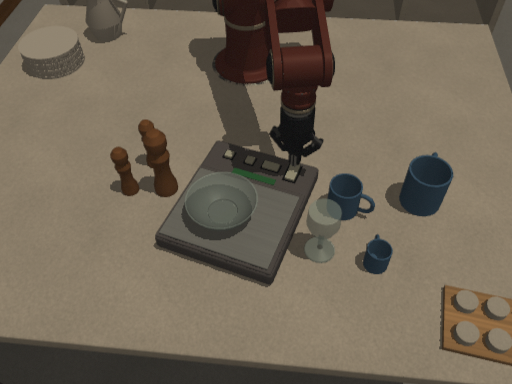

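The wrist view has the tip centred on the rocker (column 258) over its near wing, with the hinge line at row ~210. I'll press in small steps.

Emit:
step_arm(
  increments="0 0 0.1 0 0 0;0 0 0.08 0 0 0;0 0 0.08 0 0 0;0 0 0 0 0 0",
)

```text
t: 4.27
tool_pos: [0.4904, 0.1744, 0.0623]
tool_rot: [-1.89, 2.509, 0.0]
contact_force: [0.6, 0.4, 0.8]
opening: 0.0003
```

Emit:
step_arm(
  increments="0 0 0.06 0 0 0;0 0 0.04 0 0 0;0 0 0 0 0 0",
)

```text
t: 4.52
tool_pos: [0.4902, 0.1744, 0.0597]
tool_rot: [-1.891, 2.509, 0.001]
contact_force: [-0.5, -0.0, 1.6]
opening: 0.0002
```

Emit:
step_arm(
  increments="0 0 0.05 0 0 0;0 0 0.03 0 0 0;0 0 0 0 0 0",
)

```text
t: 4.77
tool_pos: [0.4902, 0.1743, 0.0576]
tool_rot: [1.891, -2.509, -0.0]
contact_force: [-0.2, 1.1, 1.0]
opening: 0.0003
```

Emit:
step_arm(
  increments="0 0 0.02 0 0 0;0 0 0 0 0 0;0 0 0 0 0 0",
)

```text
t: 5.02
tool_pos: [0.4903, 0.1741, 0.0571]
tool_rot: [1.891, -2.509, 0.0]
contact_force: [-0.4, 0.6, -0.2]
opening: 0.0001
```

Emit:
step_arm(
  increments="0 0 0.03 0 0 0;0 0 0 0 0 0;0 0 0 0 0 0",
)

```text
t: 5.27
tool_pos: [0.4903, 0.1741, 0.057]
tool_rot: [1.891, -2.509, 0.0]
contact_force: [-3.4, -0.8, 5.7]
opening: -0.0002
```

```bash
python3 st.py; python3 -c "
from h import *
snap('wrist','w3.png')"
```

```text
5.2667 [0.4903 0.1741 0.057 ] [-3.45 -0.81  5.7 ] -0.0002431216190271687 [[-0.276, -0.961, -0.0], [-0.961, 0.276, -0.0], [0.0, 0.0, -1.0]]
roc [-0.03   0.093 -0.2  ]
bar [ 2.211 -0.466 -0.04 ]
```

View pics/w3.png

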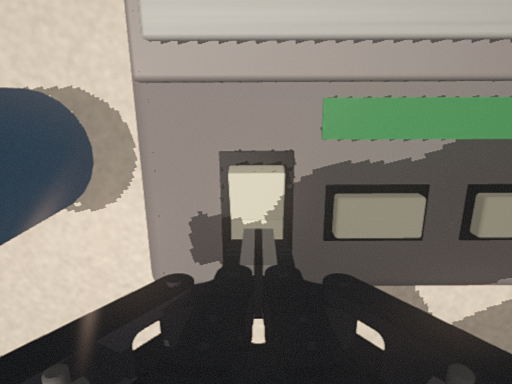

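Force rose to 5.7 N at z = 0.057, and the far wing now stands up, so the rocker is over. I'll lift, shift over the bar key and check.

Emit:
step_arm(
  increments="0 0 -0.4 0 0 0;0 0 -0.8 0 0 0;0.75 -0.18 0 0 0 0;0.75 -0.18 0 0 0 0;0.74 -0.19 0 0 0 0;0 0 0.5 0 0 0;0 0 0 0 0 0;0 0 0 0 0 0",
)

```text
t: 5.98
tool_pos: [0.4872, 0.1168, 0.073]
tool_rot: [1.889, -2.508, -0.002]
contact_force: [1.5, 0.4, -0.2]
opening: -0.0001
```

```bash
python3 st.py; python3 -c "
from h import *
snap('wrist','w4.png')"
```

```text
5.9833 [0.4872 0.1168 0.073 ] [ 1.51  0.4  -0.21] -7.622124288784116e-05 [[-0.276, -0.961, -0.002], [-0.961, 0.276, 0.0], [0.0, 0.002, -1.0]]
roc [-2.268  0.605  0.44 ]
bar [-0.028  0.045  0.6  ]
```

View pics/w4.png

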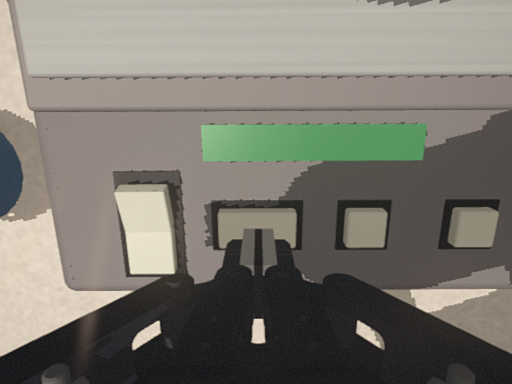

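```bash
python3 - <<'E'
from h import *
im=dict(np.load('pics/w4.npz'))
for uv,z in (((257,209),.058),((257,237),.058),((257,229),.073),((147,232),.057),((148,272),.057)): print(uv,cast(im,uv,z).round(4))
print(proj(im,[.4872,.1168,.073]),proj(im,[.4872,.1168,.058]))
E
```

```text
(257, 209) [0.5007 0.1123 0.058 ]
(257, 237) [0.4861 0.1165 0.058 ]
(257, 229) [0.4963 0.1135 0.073 ]
(147, 232) [0.5041 0.1703 0.057 ]
(148, 272) [0.4824 0.1781 0.057 ]
[255.67473327 248.18993882] [255.85919459 235.29798614]
```

Centred laterally and about 2–4 mm to the near side, so I'll nudge 2.5 mm ahead and press.

Emit:
step_arm(
  increments="0 -0.1 0.2 0 0 0;0 0 0.2 0 0 0;0 0 0.12 0 0 0;0 0 0 0 0 0",
)

```text
t: 6.37
tool_pos: [0.4897, 0.1162, 0.0599]
tool_rot: [1.89, -2.507, -0.002]
contact_force: [-0.4, 0.4, 0.0]
opening: -0.0001
```

Emit:
step_arm(
  increments="0 0 0.08 0 0 0;0 0 0.06 0 0 0;0 0 0 0 0 0",
)

```text
t: 6.62
tool_pos: [0.4905, 0.1161, 0.0575]
tool_rot: [-1.891, 2.509, 0.0]
contact_force: [-0.8, 1.1, 1.5]
opening: 0.0002
```

Emit:
step_arm(
  increments="0 0 0.06 0 0 0;0 0 0.04 0 0 0;0 0 0 0 0 0",
)

```text
t: 6.87
tool_pos: [0.4907, 0.1161, 0.0553]
tool_rot: [-1.89, 2.508, -0.0]
contact_force: [-0.2, 1.2, 3.5]
opening: -0.0001
```

Emit:
step_arm(
  increments="0 0 0.04 0 0 0;0 0 0.02 0 0 0;0 0 0 0 0 0",
)

```text
t: 7.12
tool_pos: [0.4907, 0.116, 0.0538]
tool_rot: [-1.89, 2.509, -0.0]
contact_force: [-0.6, 1.1, 2.8]
opening: 0.0002
```

Emit:
step_arm(
  increments="0 0 0.02 0 0 0;0 0 0.02 0 0 0;0 0 0 0 0 0;0 0 0 0 0 0",
)

```text
t: 7.45
tool_pos: [0.4907, 0.116, 0.053]
tool_rot: [-1.89, 2.509, -0.0]
contact_force: [-1.6, 1.4, 4.9]
opening: 0.0001
```

Emit:
step_arm(
  increments="0 0 0.02 0 0 0;0 0 0 0 0 0;0 0 0 0 0 0",
)

```text
t: 7.7
tool_pos: [0.4908, 0.116, 0.053]
tool_rot: [-1.891, 2.509, 0.0]
contact_force: [-3.4, 1.8, 8.8]
opening: -0.0
```

```bash
python3 -c "
from h import *
snap('wrist','w5.png')"
```

```text
(no output)
```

View pics/w5.png

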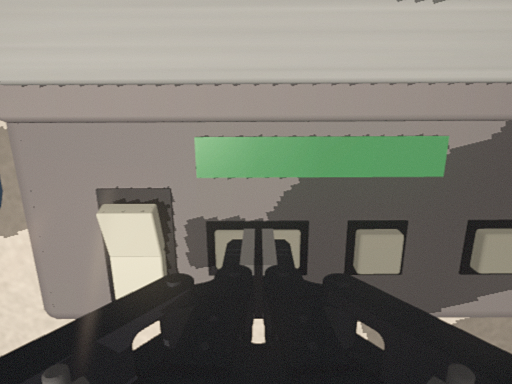

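The key bottomed: z held at 0.053 while the force climbed to 8.8 N, and the picture shows it sunk around (258,250) with the squares up. Now I'll withdraw straight up.

Emit:
step_arm(
  increments="0 0 -0.2 0 0 0;0 0 -0.4 0 0 0;0 0 -0.8 0 0 0;0 0 -1 0 0 0;0 0 -1 0 0 0;0 0.5 -1 0 0 0;0 0.5 -1 0 0 0;0 0 -0.6 0 0 0;0 0 0 0 0 0;0 0 0 0 0 0",
)

```text
t: 8.58
tool_pos: [0.4668, 0.1227, 0.2027]
tool_rot: [-1.89, 2.508, -0.002]
contact_force: [-0.0, -0.5, -0.4]
opening: 0.0
```

```bash
python3 st.py; python3 -c "
from h import *
snap('wrist','w6.png');snap('scene','s6.png')
a=cv2.imread('pics/scene0.png');b=cv2.imread('pics/s6.png')
d=cv2.absdiff(a,b);cv2.imwrite('pics/d6.png',np.vstack([b,d])[:600])"
```

```text
8.5833 [0.4668 0.1227 0.2027] [-0.05 -0.47 -0.43] 2.292465848023455e-05 [[-0.276, -0.961, 0.002], [-0.961, 0.276, -0.0], [-0.0, -0.002, -1.0]]
roc [-2.265 -0.234  5.631]
bar [-0.025 -0.793  5.791]
```

View pics/w6.png

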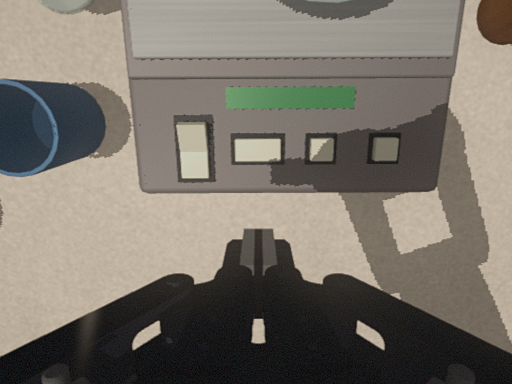

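View pics/d6.png

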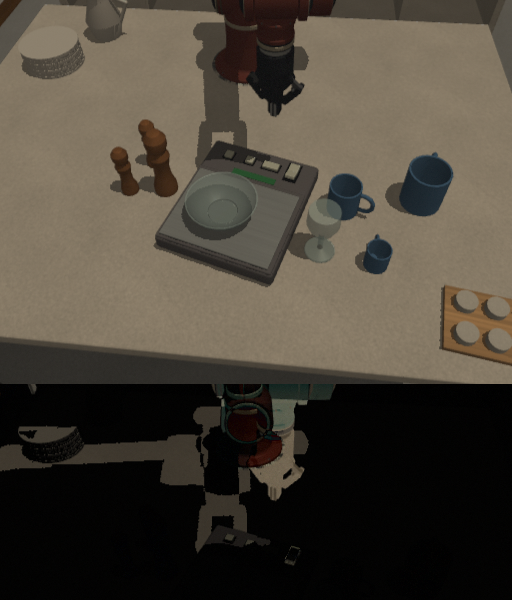

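The key is up and the rocker is on with its near wing bright and flat. In the difference image only the rocker, the robot and shadows changed, and the arm is clear.

```bash
python3 -c "
from h import *
print(ctrl.finish_job())"
```

```text
the job is handed in; nothing more can be done
None
```

I switched the scale on and pressed the wide bar key right down. I then withdrew to 0.20 m height and handed the job in at about 8.7 s. The hand-in gives no verdict, so the results below rest on forces and pictures.

- **Rocker:** it stopped at z = 0.057 m with about 6 N on it. The wrist picture afterwards shows the far wing raised and the near wing flat.
- **Bar key:** it stopped at z = 0.053 m, the full 5 mm down, and the force then rose to about 9 N. After I withdrew, it looked up again in the wrist picture.
- **Everything else:** comparing the scene before and after shows changes only at the rocker, the arm and shadows. The bowl, mill, goblet, mug and square keys look unmoved.
- **Disagreement:** the wrist camera placed the controls about 5 mm away from the top and scene cameras. I aimed in between for the rocker. For the bar key I moved 2.5 mm further ahead after a close look.

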